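# Stand the fallen cans up in the bottle rack and shut its bar

### The arm

A 6-joint arm with a two-finger parallel gripper is mounted at the origin on a cart in front of the work surface, level with it; the furniture and walls round the work are solid. World frame = base frame: x ahead of the robot, y to its left, z up, the work surface at z = 0. Lengths are in m, angles in rad, forces in N, time in s.
With the tool pointing down it reaches from about 0.35 to 0.775 m from the base axis. Payload 5.5 kg.
Tool frame: the origin (TCP) lies at the very end of the fingers, on their centre line; the grasp point (between the pads) lies 19 mm behind it (env.grip_point_offset is the distance from the TCP to the grasp point, in m); z points along the fingers, y is the line along which they close (so a half turn about z gives the same grasp; the last joint's range is limited). The gripper opens to 85 mm and grips with 20 to 120 N. Pads are 22 mm wide; open, the fingers measure 114 mm over their backs; the gripper's body (76 mm by 85 mm) begins 54 mm behind the grasp point. The pads swing forward as they close: fully open they stand 13 mm farther back than shut.
Start: joints at [-1.329, 0.313, 0.046, 1.304, 0, 1.431], TCP at [0.214, -0.534, 0.231] pointing down, gripper open.
Joint ranges: [-2.76, 2.76], [-0.86, 1.69], [-1.03, 1.26], [-2.2, 2.34], [-1.47, 1.5], [-3.14, 3.14]. Speed limits (rad/s): [2.57, 2.57, 3.14, 3.14, 3.14, 3.14].

### API

Orientations are given as a unit quaternion [w, x, y, z].
In Python, from workcell import sensors, imaging, workorder, env gives the robot as it stands.
- The arm moves only by the shell command python3 -m handwheel 'ROWS' [FORCE]. ROWS is JSON, a list of rows, each a list of 5 numbers: the shift along the tool's x, y, z in mm, then the turn about the tool's z in rad, then the opening, from 0 (shut) to 1 (fully open). A call has 1 to 8 rows; each row is the pose to reach, as a shift and turn from the pose commanded when the call began, along the tool's axes at that moment; what a row does not reach only later rows make up. A row lasts 1/10 s, in which the tool goes at most 50 mm and 8.59 degrees, less where a joint would pass 70% of its speed; a pose out of reach is approached as far as the arm can. A call with a gripper value outside its range is refused whole. The fingers move at their own pace and stop on an object; FORCE is the grip in N (left out, the last holds). Time passes only in rows, so rows that repeat a pose let the fingers close. It gives the time, the measured TCP pose, the force, the opening and the grip force at its end, in the units of the state.
- sensors.get_state(): the state, without advancing time (a new reading comes with each control period).
- imaging.read_camera(name): name is "side" or "top"; returns a dict with "color" (400x640x3 uint8, blue, green, red), "z_map" (400x640 float32, m along the optical axis (not along the pixel's ray), 0 where there is no reading), "fx", "fy", "cx", "cy" (pixels), "xyz" and "rotation" of the camera in the world. Camera axes: x right, y down, z forward; pixel columns grow to the right and rows downward; lengths in m; the calibration is good to about 2 mm. A picture is of the moment at which its call begins.
- workorder.hand_in(): hands the job in; it is judged then, once.
The state is a dict: "clock": time; "joint_pos": joint angles; "qvel": joint speeds; "tau": joint torques, N m; "tcp_pos": TCP position; "orientation": TCP orientation; "wrist_force": force on the tool from outside, world axes, zero at the start; "ft_torque": the same for the moment, N m; "finger_gap": finger opening in m; "grip_force": force on a finger pad.
Only numpy, scipy, OpenCV 4.12 (cv2) and the standard library are available. Lean on these libraries where they do the work, as an engineer would, in place of code of your own. Each camera call takes 0.05 s, during which the arm holds its last target. There are 200 camera calls.

### The job

Two drink cans in the bottle rack have tipped forward over its front rail. First, with the rack's swinging bar still open, stand both cans upright on the floor of the rack, between the rails; then swing the bar fully shut across the front. Leave the two spice jars in the rack standing where they are, and let everything come to rest upright.

Things in the scene. Friction and masses are not known exactly. Their poses are not given: they have to be found in the camera images.
- rack: Fixed bottle rack, 128 mm deep (x), 314 mm long (y): one lane. Origin: centre of its underside, on the worktop; x points from its front to its rear (roughly away from the robot), y along the lane to its left end, z up. Lane floor: anti-slip rubber liner, top 10 mm above the origin. End boards at y = +-150 mm, 102 mm high. Things in it stand near y = -99, -33, 33, 99 mm, at most 5 mm off: two cans, two jars, in any order.
- front_rail (a point): Middle of the rack's low front rail, a steel wire 8 mm thick along the rack's y, 45 mm above the worktop, at the rack's x = -46 mm. Axes as the rack's.
- rear_rail (a point): Middle of the upper of two rear rails (the other 35 mm lower), steel wires 7 mm thick along the rack's y, 85 mm above the worktop, at the rack's x = 69.5 mm. From front to rear rails the lane is 107 mm clear.
- can_a_center (a point): Centre of one drink can (53 mm diameter, 43 mm at base and top, 134 mm tall, 0.2 to 0.35 kg), half-way up; z axis from base to top. It starts tipped about 47 degrees forward: the low edge of its base on the lane floor, its side on the front rail, its top jutting some 50 mm in front of that rail, lowest edge of the top about 100 mm above the worktop. Upright, its centre is 77 mm above the worktop.
- can_b_center (a point): The same point of the other can, identical, tipped alike at another place. Both are loose: pushed from the front at the low edge of its jutting top, mid-width, a can tips up over the low edge of its base, which the liner (friction about 1) keeps from sliding. The pusher should rise with the top: kept level, it rubs and can jam the can. Within 17 degrees of upright it settles by itself.
- jar_a_center (a point): Centre (half-way up, 52 mm above the base) of a spice jar, 41 mm diameter, 105 mm tall, that stands upright on the lane floor. z axis: up.
- jar_b_center (a point): The same point of the second spice jar, of the same size, that also stands upright in the row.
- bar (a joint): Angle of the rack's swinging bar about an upright hinge at the rack's left (+y) front corner. 0 = shut, across the lane's front along the rack's -y; it grows as the bar swings out (1.57 = straight out along the rack's -x); stops at 0 and 1.9. A level steel rod 10 mm thick, centreline 85 mm above the worktop. It stays where left (friction 0.03 N m) and can be pushed shut by its side anywhere.
- bar_hinge (a point): Hinge axis of the bar, at the height of the bar's centreline (85 mm above the worktop), at the rack's x = -66, y = 150 mm. Axes as the rack's.
- bar_tip (a point): Centre of the 18 mm black ball at the bar's free end, 304 mm from the hinge.
Not all that is in view belongs to the job. Leave any green look-alike of the part that bears jar_a_center alone.

How it is judged:
By the outcome, as a careful person would: the job done as asked, in the order asked, and still so for the second after the job is handed in, with the robot touching nothing.
It also fails if it takes over 64 s, if anything falls off the work surface, if the arm or the gripper's body presses on something with over 40 N, if the wrist force passes 120 N, or if a joint passes its speed limit or range.

## Working session

There is one attempt and no reset: what is moved stays moved. The work goes in short steps, Python scripts to look and compute and a shell command to move; the robot and the scene stay as the last step left them, time stands still between calls to the robot, and variables do not carry over. Pictures are saved under pics/ and viewed, at most 10 in all, crops included, and the job is handed in when it is done.

```bash
mkdir -p pics
cat > h.py <<'E'
import numpy as np, cv2
from workcell import sensors, imaging, workorder, env
def cloud(d):
    z=d["z_map"]; v,u=np.mgrid[:z.shape[0],:z.shape[1]]
    P=np.dstack([(u-d["cx"])/d["fx"]*z,(v-d["cy"])/d["fy"]*z,z])
    return P@R(d).T+np.array(d["xyz"])
def R(d):
    r=np.array(d["rotation"],float)
    if r.shape==(3,3): return r
    from scipy.spatial.transform import Rotation
    return Rotation.from_quat(r[[1,2,3,0]]).as_matrix()
E
python3 - <<'E'
from h import *
for n in("top","side"):
    d=imaging.read_camera(n); cv2.imwrite(f"pics/{n}0.png",d["color"]); np.savez(f"{n}0.npz",**d)
    print(n,d["fx"],d["cx"],d["cy"],d["xyz"],np.round(R(d),3).tolist(),(d["z_map"]>0).mean())
s=sensors.get_state(); print(s["clock"],s["tcp_pos"],s["orientation"])
E
```

```text
top 430.5742197484948 320.8817338052131 207.7323522998973 [0.44355077 0.03009391 1.02585345] [[-0.028, -0.992, 0.127], [-1.0, 0.027, -0.015], [0.011, -0.127, -0.992]] 0.996015625
side 366.9164966496537 319.9073773514688 193.6704405393462 [0.2791893  0.77679896 0.4384795 ] [[-0.949, -0.152, 0.277], [-0.315, 0.381, -0.87], [0.027, -0.912, -0.409]] 0.99605859375
0.1 [ 0.21412893 -0.53315457  0.23050944] [-8.11137810e-04  9.81832592e-01  1.89747464e-01 -5.13569408e-05]
```

View pics/top0.png

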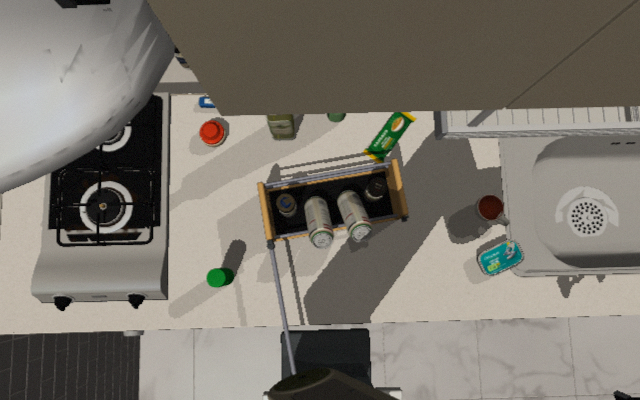

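View pics/side0.png

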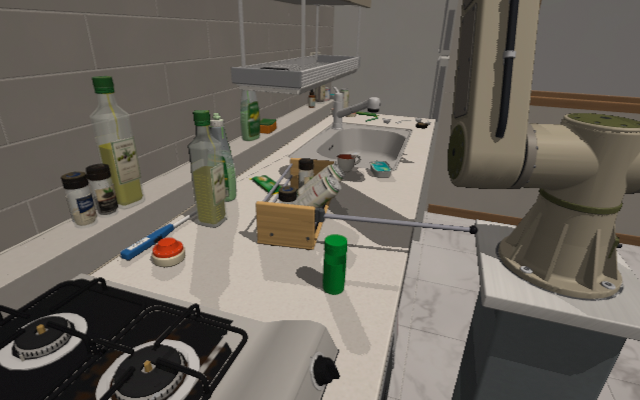

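The top view shows the rack with its corners near (262,185), (268,240), (398,160) and (405,218). The tipped cans have their tops at (320,240) and (360,232), and jars stand at both ends. The bar is open, running from (270,240) toward the robot at (293,375). The green look-alike at (220,277) is on the far side of the bar, out of its path.

Run:
```python
from h import *
d=dict(np.load("top0.npz")); P=cloud(d); C=d["color"]; hsv=cv2.cvtColor(C,cv2.COLOR_BGR2HSV)
reg=np.zeros(C.shape[:2],bool); reg[150:260,250:420]=1
m=reg&(np.abs(P[...,2]-.102)<.008)&(hsv[...,1]>90)&(hsv[...,0]>5)&(hsv[...,0]<30)
n,l,st,ce=cv2.connectedComponentsWithStats(m.astype(np.uint8))
c=[]
for i in range(1,n):
    if st[i,4]<20: continue
    p=P[l==i]; r=cv2.minAreaRect((p[:,:2]*1000).astype(np.float32)); print(st[i],r,np.median(p[:,2])); c.append((st[i,4],r))
c=sorted(c,key=lambda t:-t[0])[:2]
a,b=[np.array(t[1][0])/1000 for t in c]
if a[1]<b[1]: a,b=b,a
y=(a-b)/np.linalg.norm(a-b); x=np.array([y[1],-y[0]]); o=(a+b)/2
print("origin",o,"yaw",np.degrees(np.arctan2(x[1],x[0])),np.linalg.norm(a-b))
np.savez("rack.npz",o=o,x=x,y=y)
Q=P.copy(); q=(P[...,:2]-o); X=q@x*1000; Y=q@y*1000; Z=P[...,2]*1000
for y0 in(-99,-33,33,99):
    s=reg&(abs(Y-y0)<20)&(Z>95)&(abs(X)<125)&(Z<160)
    s2=s&(X<-60); 
    print(y0,s.sum(),"X",X[s].min(),X[s].max(),"Z",Z[s].min(),Z[s].max(), "front Y med/min/max",(np.median(Y[s2]),Y[s2].min(),Y[s2].max(),np.percentile(X[s2],3),s2.sum()) if s2.any() else None, Y[s].mean())
b=(X<-80)&(abs(Z-88)<12)&(X>-400)&(Y>100)&(Y<200); print("bar",[ (round(X[b&(abs(X+k)<8)].mean()),round(Y[b&(abs(X+k)<8)].mean()),(b&(abs(X+k)<8)).sum()) for k in(100,150,200,250) if (b&(abs(X+k)<8)).any()])
print("hinge world",o-.066*x+.15*y)
```

```text
[391 158  17  57 378] ((605.423095703125, -156.0185546875), (125.96995544433594, 15.058426856994629), 8.615673065185547) 0.10071903847950442
[257 182  15  58 352] ((559.0278930664062, 139.35739135742188), (126.25215911865234, 13.093530654907227), 8.813276290893555) 0.10105816680829005
origin [ 0.58222549 -0.00833058] yaw 8.926611427372288 0.2989974319783279
-99 302 X -13.092567095188533 26.92699492311479 Z 96.01430370810682 119.25446471814382 front Y med/min/max None -98.52782105849654
-33 514 X -103.2104821221778 -24.270753920986728 Z 95.16899307384186 132.4770207090834 front Y med/min/max (np.float64(-36.5723163426065), np.float64(-52.89411049998273), np.float64(-17.65215850362322), np.float64(-101.01240707581704), np.int64(319)) -36.5952534431221
33 562 X -103.12938370489925 -24.71786969480768 Z 95.08857808125981 133.16201402453598 front Y med/min/max (np.float64(34.85030768642487), np.float64(13.073367614967308), np.float64(52.90719855205126), np.float64(-100.63708069306996), np.int64(353)) 34.86933860169099
99 287 X -12.127693844298904 28.44980047613079 Z 96.55475849400096 119.28961934144577 front Y med/min/max None 100.82985522302268
bar [(-100, 150, np.int64(35)), (-150, 149, np.int64(35)), (-200, 149, np.int64(36)), (-250, 149, np.int64(36))]
hinge world [0.49374951 0.12961143]
```

```bash
cat >> h.py <<'E'
K=dict(np.load("rack.npz"))
from scipy.spatial.transform import Rotation as Ro
def world(X,Y,Z): return np.r_[K["o"]+X/1e3*K["x"]+Y/1e3*K["y"],Z/1e3]
def to(X,Y,Z):
    s=sensors.get_state(); q=np.array(s["orientation"]); T=Ro.from_quat(q[[1,2,3,0]]).as_matrix()
    d=T.T@(world(X,Y,Z)-s["tcp_pos"])*1000
    yaw=np.arctan2(T[1,0],T[0,0]); ry=np.arctan2(K["x"][1],K["x"][0])
    print("shift",np.round(d,1),"turn",round(yaw-ry,3))
def where():
    s=sensors.get_state(); q=np.array(s["tcp_pos"]); r=q[:2]-K["o"]
    print("t",s["clock"],"rack XYZ",np.round([r@K["x"]*1e3,r@K["y"]*1e3,q[2]*1e3],1),"F",np.round(s["wrist_force"],1),"gap",s["finger_gap"])
E
python3 -c "
from h import *
to(-145,-36,231)"
```

```text
shift [ 3.878e+02 -3.473e+02  1.000e-01] turn 0.226
```

```bash
python3 -m handwheel '[[35,-31,0,0.03,0],[70,-63,0,0.06,0],[105,-94,0,0.09,0],[140,-126,0,0.12,0],[175,-157,0,0.15,0],[210,-189,0,0.18,0],[245,-220,0,0.21,0],[280,-252,0,0.226,0]]' 20
python3 -c "
from h import *
to(-145,-36,150);where()"
```

```text
clock: 0.9
tcp_pos: [0.3805, -0.1936, 0.2311]
orientation: [0.0, 0.997, 0.077, -0.0]
wrist_force: [1.0, -0.0, -0.0]
finger_gap: -0.0001
grip_force: 0.0
shift [  82.9 -115.9   81.1] turn -0.001
t 0.9 rack XYZ [-228.1 -151.7  231.1] F [ 1. -0. -0.] gap -0.00010856828946666229
```

```bash
python3 -m handwheel '[[20,-35,25,0,0],[45,-70,45,0,0],[70,-100,75,0,0],[83,-116,110,0,0],[83,-116,138,0,0],[83,-116,138,0,0]]'
python3 - <<'E'
from h import *
where()
for n in("side","top"):
    d=imaging.read_camera(n); c=d["color"]; c=c[130:260,230:430] if n=="side" else c[140:300,240:440]
    cv2.imwrite(f"pics/{n}1.png",cv2.resize(c,None,fx=3,fy=3))
E
```

```text
clock: 1.5
tcp_pos: [0.4409, -0.0661, 0.0897]
orientation: [-0.002, 0.997, 0.079, -0.004]
wrist_force: [-0.9, 0.1, -0.0]
finger_gap: 0.0002
grip_force: 0.0
t 1.5 rack XYZ [-148.5  -35.1   89.7] F [-0.9  0.1 -0. ] gap 0.00023063220637450165
```

View pics/side1.png

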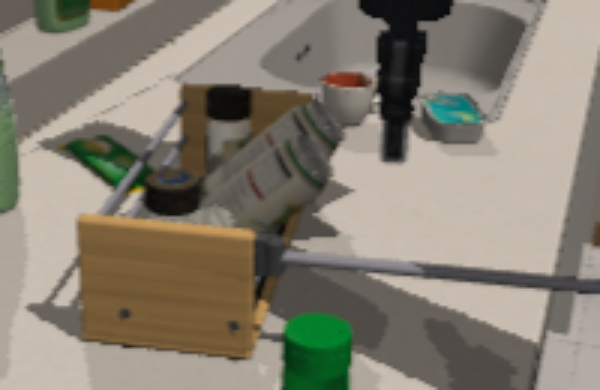

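```bash
python3 -m handwheel '[[12,0,0,0,0],[24,0,0,0,0],[30,0,0,0,0],[34,0,0,0,0],[40,0,-6,0,0],[46,0,-12,0,0],[46,0,-12,0,0]]'
python3 -c "
from h import *
where()"
```

```text
clock: 2.3
tcp_pos: [0.4918, -0.0612, 0.1067]
orientation: [0.001, 0.997, 0.078, 0.002]
wrist_force: [-2.5, -1.0, 1.3]
finger_gap: 0.0001
grip_force: 0.9
t 2.3 rack XYZ [-97.5 -38.2 106.7] F [-2.5 -1.   1.3] gap 7.201935640574758e-05
```

```bash
python3 -m handwheel '[[5,0,-3,0,0],[10,0,-7,0,0],[15,0,-10,0,0],[20,0,-13,0,0],[25,0,-16,0,0],[30,0,-18,0,0],[35,0,-20,0,0],[35,0,-20,0,0]]'
python3 - <<'E'
from h import *
where()
d=imaging.read_camera("side"); cv2.imwrite("pics/side2.png",cv2.resize(d["color"][130:260,230:430],None,fx=3,fy=3))
E
```

```text
clock: 3.1
tcp_pos: [0.5253, -0.0554, 0.1256]
orientation: [0.0, 0.997, 0.078, 0.001]
wrist_force: [-0.0, -0.4, -0.3]
finger_gap: -0.0
grip_force: 0.0
t 3.1 rack XYZ [-63.5 -37.7 125.6] F [-0.  -0.4 -0.3] gap -7.663395364919434e-06
```

View pics/side2.png

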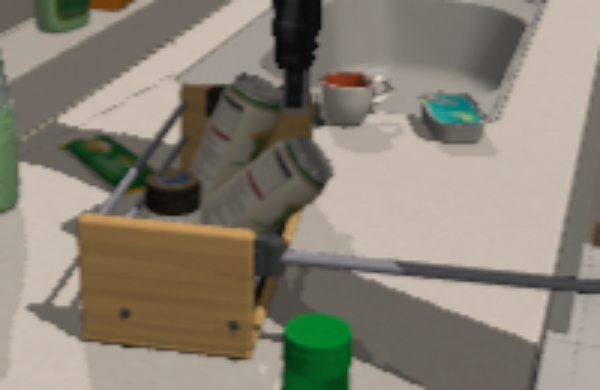

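The first can is following the finger and leans about 20°, with its top at (255,90) in the crop. I'll continue slowly.

```bash
python3 -m handwheel '[[3,0,-1,0,0],[6,0,-2,0,0],[9,0,-4,0,0],[12,0,-5,0,0],[15,0,-6,0,0],[18,0,-7,0,0],[20,0,-7,0,0],[20,0,-7,0,0]]'
python3 - <<'E'
from h import *
where()
d=imaging.read_camera("top"); P=cloud(d); q=P[...,:2]-K["o"]; X=q@K["x"]*1e3;Y=q@K["y"]*1e3;Z=P[...,2]*1e3
for a,b in((-60,-12),(12,60)):
    s=(Y>a)&(Y<b)&(abs(X)<120)&(Z>125)&(Z<158)&(X>-42); print(s.sum(), [np.round(np.percentile(v[s],[2,50,98])) for v in(X,Y,Z)] if s.any() else 0)
E
```

```text
clock: 3.95
tcp_pos: [0.5443, -0.0523, 0.1323]
orientation: [0.0, 0.997, 0.078, 0.0]
wrist_force: [-0.0, -0.4, 0.5]
finger_gap: 0.0002
grip_force: 0.0
t 3.95 rack XYZ [-44.3 -37.6 132.3] F [-0.  -0.4  0.5] gap 0.00024311533746658071
22 [array([29., 39., 51.]), array([-24., -18., -15.]), array([125., 133., 138.])]
0 0
```

```bash
python3 -m handwheel '[[-20,0,-5,0,0],[-50,0,-10,0,0],[-90,-20,0,0,0],[-105,-60,20,0,0],[-105,-73,40,0,0],[-105,-73,44,0,0],[-105,-73,44,0,0]]'
python3 - <<'E'
from h import *
where()
d=imaging.read_camera("top"); P=cloud(d); q=P[...,:2]-K["o"]; X=q@K["x"]*1e3;Y=q@K["y"]*1e3;Z=P[...,2]*1e3
s=(Y>-62)&(Y<-10)&(Z>134)&(Z<158)&(X>-42); print(s.sum(), [np.round(np.percentile(v[s],[2,50,98])) for v in(X,Y,Z)] if s.any() else 0)
s=(Y>8)&(Y<60)&(X>-110)&(X<-60)&(Z>85)&(Z<140); print([np.round(np.percentile(v[s],[2,50,98])) for v in(X,Y,Z)])
d=imaging.read_camera("side"); cv2.imwrite("pics/side3.png",cv2.resize(d["color"][130:260,230:430],None,fx=3,fy=3))
E
```

```text
clock: 4.7
tcp_pos: [0.4288, 0.0034, 0.0881]
orientation: [0.0, 0.997, 0.078, -0.0]
wrist_force: [0.1, -0.5, 0.6]
finger_gap: -0.0
grip_force: 0.0
t 4.7 rack XYZ [-149.8   35.4   88.1] F [ 0.1 -0.5  0.6] gap -1.9692441816453147e-05
381 [array([-0., 21., 41.]), array([-60., -40., -20.]), array([135., 140., 146.])]
[array([-77., -68., -60.]), array([13., 26., 42.]), array([105., 123., 130.])]
```

View pics/side3.png

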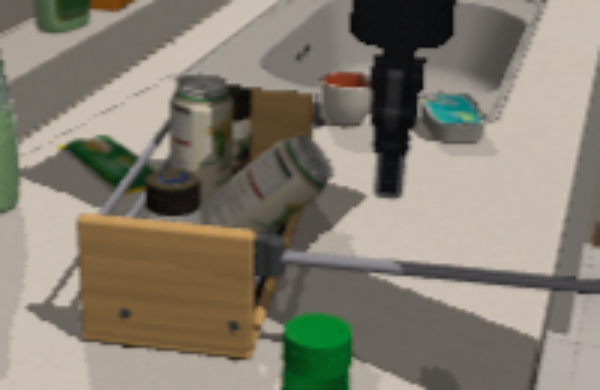

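The first can is upright, with its top at (203,85) in the crop and measured at rack (20,-40) mm. The finger is now in front of the second can, so I'll repeat the push there.

```bash
python3 -m handwheel '[[12,0,0,0,0],[24,0,0,0,0],[31,0,-1,0,0],[36,0,-2,0,0],[42,0,-8,0,0],[48,0,-14,0,0],[52,0,-18,0,0],[52,0,-18,0,0]]'
python3 -c "
from h import *
where()"
```

```text
clock: 5.6
tcp_pos: [0.4819, 0.0115, 0.1073]
orientation: [0.0, 0.997, 0.078, 0.001]
wrist_force: [0.2, -1.2, 0.4]
finger_gap: 0.0003
grip_force: 0.2
t 5.6 rack XYZ [-96.1  35.2 107.3] F [ 0.2 -1.2  0.4] gap 0.0002675658610150205
```

```bash
python3 -m handwheel '[[5,0,-3,0,0],[10,0,-7,0,0],[15,0,-10,0,0],[20,0,-13,0,0],[25,0,-16,0,0],[30,0,-18,0,0],[34,0,-20,0,0],[34,0,-20,0,0]]'
python3 -m handwheel '[[3,0,-1,0,0],[6,0,-2,0,0],[9,0,-4,0,0],[12,0,-5,0,0],[15,0,-6,0,0],[17,0,-6,0,0],[19,0,-7,0,0],[19,0,-7,0,0]]'
python3 -c "
from h import *
where()"
```

```text
clock: 6.4
tcp_pos: [0.5147, 0.0169, 0.1265]
orientation: [0.0, 0.997, 0.078, 0.0]
wrist_force: [-0.3, 0.1, -0.3]
finger_gap: -0.0001
grip_force: 0.0
clock: 7.2
tcp_pos: [0.533, 0.0198, 0.1334]
orientation: [0.0, 0.997, 0.078, 0.0]
wrist_force: [-0.3, -0.1, 0.8]
finger_gap: 0.0001
grip_force: 0.0
t 7.2 rack XYZ [-44.3  35.4 133.4] F [-0.3 -0.1  0.8] gap 0.00010501658983062243
```

```bash
python3 -m handwheel '[[-20,0,-5,0,0],[-50,0,-10,0,0],[-90,0,-15,0,0],[-100,0,-15,0,0],[-100,0,-15,0,0]]'
python3 - <<'E'
from h import *
where()
d=imaging.read_camera("top"); P=cloud(d); q=P[...,:2]-K["o"]; X=q@K["x"]*1e3;Y=q@K["y"]*1e3;Z=P[...,2]*1e3
for a in(-40,35):
    s=(abs(Y-a)<28)&(Z>134)&(Z<158)&(X>-42); print(s.sum(), [np.round(np.percentile(v[s],[2,50,98])) for v in(X,Y,Z)] if s.any() else 0)
for a in(-99,99):
    s=(abs(Y-a)<28)&(Z>108)&(Z<125)&(abs(X)<42); print(s.sum(), [np.round(np.percentile(v[s],[2,50,98])) for v in(X,Y,Z)] if s.any() else 0)
h=cv2.cvtColor(d["color"],cv2.COLOR_BGR2HSV); s=(h[...,0]>50)&(h[...,0]<75)&(h[...,1]>150)&(X<0)&(Z>20); print("green",[np.round(np.percentile(v[s],[2,50,98])) for v in(X,Y,Z)])
b=(X<-80)&(abs(Z-88)<12)&(X>-400)&(Y>100)&(Y<200); print("bar",np.percentile(Y[b],[5,50,95]))
d=imaging.read_camera("side"); cv2.imwrite("pics/side4.png",cv2.resize(d["color"][130:260,230:430],None,fx=3,fy=3))
to(-200,195,150)
E
```

```text
clock: 7.7
tcp_pos: [0.4326, 0.0042, 0.1485]
orientation: [0.0, 0.997, 0.077, 0.0]
wrist_force: [1.7, 0.4, -0.2]
finger_gap: 0.0003
grip_force: 0.0
t 7.7 rack XYZ [-145.8   35.6  148.5] F [ 1.7  0.4 -0.2] gap 0.0002790124875737388
378 [array([-2., 18., 39.]), array([-58., -38., -17.]), array([135., 140., 145.])]
430 [array([-18.,   4., 177.]), array([17., 39., 61.]), array([135., 141., 148.])]
282 [array([-12.,   7.,  25.]), array([-118.,  -99.,  -81.]), array([110., 115., 118.])]
279 [array([-11.,   8.,  26.]), array([ 84., 102., 120.]), array([111., 115., 118.])]
green [array([-140., -123., -105.]), array([253., 266., 291.]), array([ 24., 104., 108.])]
bar [144.96599877 149.35834105 153.90394144]
shift [ -56.6 -159.9   -1.5] turn -0.0
```

View pics/side4.png

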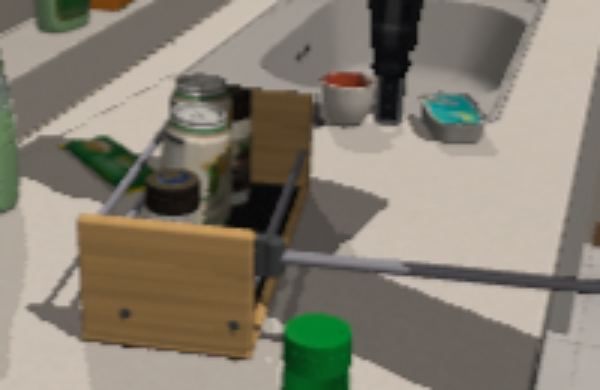

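Both cans are upright, with the second can's top at (202,85) in the crop, and the jars haven't moved. Next I'll go over the bar to its outer side.

```bash
python3 -m handwheel '[[-20,-40,0,0,0],[-40,-80,0,0,0],[-56,-120,0,0,0],[-56,-158,0,0,0],[-56,-158,40,0,0],[-56,-158,82,0,0],[-56,-158,82,0,0]]'
python3 -c "
from h import *
where()"
```

```text
clock: 8.5
tcp_pos: [0.3525, 0.1425, 0.0625]
orientation: [-0.003, 0.997, 0.083, -0.004]
wrist_force: [-0.9, -0.2, 0.6]
finger_gap: 0.0001
grip_force: 0.0
t 8.5 rack XYZ [-203.6  184.6   62.5] F [-0.9 -0.2  0.6] gap 0.00012475598295406986
```

```bash
python3 -m handwheel '[[-1,10,0,0,0],[-2,20,0,0,0],[-2,32,0,0,0],[-2,44,0,0,0],[-1,56,0,0,0],[2,70,0,0,0],[6,83,0,0,0],[10,95,0,0,0]]'
python3 -c "
from h import *
where()"
```

```text
clock: 9.3
tcp_pos: [0.3832, 0.0487, 0.0675]
orientation: [-0.003, 0.997, 0.082, 0.002]
wrist_force: [-0.1, 0.6, 0.5]
finger_gap: 0.0001
grip_force: 0.2
t 9.3 rack XYZ [-187.7   87.2   67.5] F [-0.1  0.6  0.5] gap 0.00012077499685981882
```

```bash
python3 -m handwheel '[[8,16,0,0,0],[18,32,0,0,0],[28,42,0,0,0],[39,51,0,0,0],[51,59,0,0,0],[63,66,0,0,0],[76,71,0,0,0],[76,71,0,0,0]]'
python3 - <<'E'
from h import *
where()
d=imaging.read_camera("top"); P=cloud(d); q=P[...,:2]-K["o"]; X=q@K["x"]*1e3;Y=q@K["y"]*1e3;Z=P[...,2]*1e3
b=(X<-60)&(abs(Z-88)<12)&(X>-200)&(abs(Y)<150)
for k in(140,120,100,-50,-75,-100,-130):
    s=b&(abs(Y-k)<5)
    if s.any(): print(k,np.median(X[s]),s.sum())
E
```

```text
clock: 10.1
tcp_pos: [0.4703, -0.0076, 0.0652]
orientation: [-0.003, 0.997, 0.083, 0.001]
wrist_force: [0.9, 0.9, 0.4]
finger_gap: -0.0
grip_force: 0.0
t 10.1 rack XYZ [-110.4   18.1   65.2] F [0.9 0.9 0.4] gap -4.679665540797355e-05
140 -74.99866413196148 28
120 -77.86820912524931 23
100 -78.84456238418005 20
-130 -95.78536440429508 22
```

```bash
python3 -m handwheel '[[6,0,0,0,0],[12,2,0,0,0],[17,3,0,0,0],[21,4,0,0,0],[24,5,0,0,0],[27,5,0,0,0],[28,5,0,0,0],[28,5,0,0,0]]'
python3 - <<'E'
from h import *
where()
d=imaging.read_camera("top"); P=cloud(d); q=P[...,:2]-K["o"]; X=q@K["x"]*1e3;Y=q@K["y"]*1e3;Z=P[...,2]*1e3
b=(X<-55)&(abs(Z-88)<12)&(X>-200)&(abs(Y)<170)
for k in(140,120,100,80,-50,-75,-100,-130,-150):
    s=b&(abs(Y-k)<5)
    if s.any(): print(k,np.median(X[s]),s.sum())
E
```

```text
clock: 10.95
tcp_pos: [0.4875, -0.0074, 0.0638]
orientation: [-0.004, 0.997, 0.082, -0.008]
wrist_force: [-21.7, -4.1, 14.6]
finger_gap: -0.0002
grip_force: 11.0
t 10.95 rack XYZ [-93.4  15.6  63.8] F [-21.7  -4.1  14.6] gap -0.00021905969276670613
140 -74.43414125396131 32
120 -75.95899878274686 22
100 -75.74286376963592 22
80 -76.23547593229071 10
-130 -77.50822051748345 19
-150 -75.40285857603587 45
```

```bash
python3 -m handwheel '[[18,5,0,0,0],[0,5,0,0,0],[-30,5,0,0,0],[-60,5,0,0,0],[-60,5,-50,0,0],[-60,5,-100,0,0],[-60,5,-100,0,0]]'
python3 - <<'E'
from h import *
where()
d=imaging.read_camera("top"); P=cloud(d); q=P[...,:2]-K["o"]; X=q@K["x"]*1e3;Y=q@K["y"]*1e3;Z=P[...,2]*1e3
b=(X<-50)&(abs(Z-88)<7)&(X>-200)&(abs(Y)<170)
p=[]
for k in range(-135,136,15):
    s=b&(abs(Y-k)<5)
    if s.sum()>5: p.append((k,np.median(X[s])))
p=np.array(p); print(np.round(p,1).tolist(), "angle",-np.polyfit(p[:,0],p[:,1],1)[0])
for a,zl in((-40,134),(37,134),(-99,108),(102,108)):
    s=(abs(Y-a)<28)&(Z>zl)&(Z<zl+16)&(abs(X)<50); print([np.round(np.percentile(v[s],[2,50,98])) for v in(X,Y,Z)])
cv2.imwrite("pics/top5.png",cv2.resize(d["color"][140:300,240:440],None,fx=3,fy=3))
d=imaging.read_camera("side"); cv2.imwrite("pics/side5.png",cv2.resize(d["color"][130:260,230:430],None,fx=3,fy=3))
E
```

```text
clock: 11.7
tcp_pos: [0.4416, -0.0239, 0.1711]
orientation: [-0.002, 0.997, 0.083, 0.005]
wrist_force: [1.4, -1.0, 0.1]
finger_gap: -0.0002
grip_force: 0.0
t 11.7 rack XYZ [-141.3    6.4  171.1] F [ 1.4 -1.   0.1] gap -0.00023762475134492527
[[-135.0, -77.3], [-120.0, -75.1], [30.0, -75.5], [45.0, -76.7], [60.0, -75.9], [75.0, -76.0], [90.0, -76.8], [105.0, -76.9], [120.0, -76.0], [135.0, -75.5]] angle -0.00040234366751389436
[array([-2., 18., 39.]), array([-58., -37., -17.]), array([135., 140., 145.])]
[array([-7., 13., 34.]), array([17., 38., 59.]), array([135., 140., 145.])]
[array([-11.,   7.,  25.]), array([-118., -100.,  -81.]), array([110., 115., 118.])]
[array([-10.,   7.,  26.]), array([ 84., 102., 120.]), array([112., 115., 118.])]
```

View pics/top5.png

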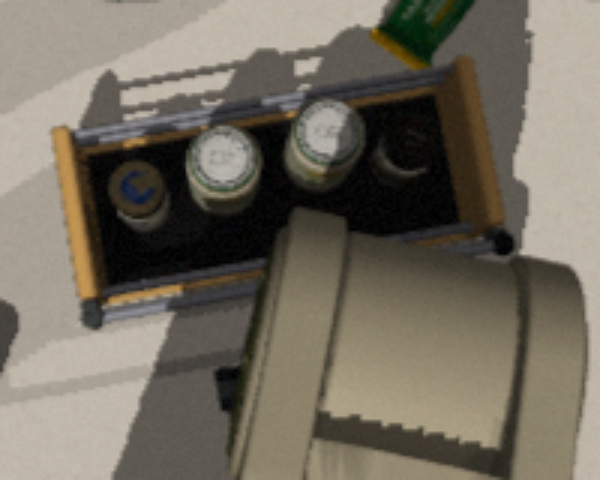

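View pics/side5.png

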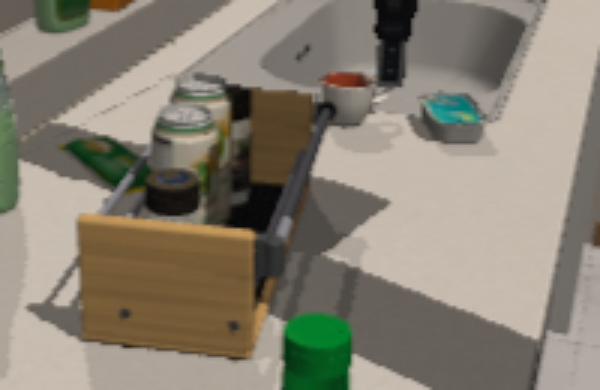

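Both cans stand upright, with tops at (224,165) and (325,135) in the top crop. The bar lies along the front from (92,312) to (500,240), at a measured angle of about 0, and the gripper is clear. I'll do a short settle, then hand in.

```bash
python3 -m handwheel '[[0,0,-20,0,0],[0,0,-40,0,0],[0,0,-40,0,0],[0,0,-40,0,0],[0,0,-40,0,0],[0,0,-40,0,0]]' && python3 -c "
from workcell import workorder
print(workorder.hand_in())"
```

```text
clock: 12.4
tcp_pos: [0.4372, -0.0231, 0.2037]
orientation: [-0.004, 0.997, 0.083, -0.001]
wrist_force: [-0.9, -0.8, -0.4]
finger_gap: 0.0001
grip_force: 0.0
the job is handed in; nothing more can be done
None
```

I handed the job in at about 12.4 s: both cans are upright in the rack, the bar was then swung shut (measured angle about 0), the jars and the green look-alike were left alone, and no verdict was returned.

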